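# Set the gas cell square in the light path

### The arm

A 7-joint arm with a two-finger parallel gripper is mounted at the origin on the work surface. World frame = base frame: x ahead of the robot, y to its left, z up, the work surface at z = 0. Lengths are in m, angles in rad, forces in N, time in s.
With the tool pointing down it reaches from about 0.425 to 0.875 m from the base axis. Payload 4.7 kg.
Tool frame: the origin (TCP) lies midway between the tips of the shut fingers; the grasp point (between the pads) lies 19 mm behind it; x points along the fingers, y is the direction in which the jaws open and shut, and the axes are right-handed (so a half turn about x gives the same grasp; the last joint's range is limited). The gripper opens to 87 mm and grips with 3 to 60 N. Pads are 19 mm wide; open, the fingers measure 117 mm over their backs; the gripper's body (75 mm by 190 mm) begins 51 mm behind the grasp point.
Start: joints at [1.265, 0.321, -0.07, 1.45, 0.023, 1.371, -0.057], TCP at [0.204, -0.617, 0.223] pointing down, gripper open.
Joint ranges: [-2.86, 2.86], [-0.3, 2.09], [-1.38, 1.24], [0.06, 2.45], [-1.56, 4.7], [0.09, 2.05], [-2.69, 2.69]. Speed limits (rad/s): [2.57, 2.57, 3.14, 3.14, 3.14, 3.14, 3.14].

### API

Orientations are given as a rotation vector (axis times angle).
In Python, from bench import ctrl gives the robot as it stands. The module is installed in compiled form; this text tells all that it offers.
- The arm moves only by the shell command python3 -m jog 'ROWS' [FORCE]. ROWS is JSON, a list of rows, each an object with "rot": the turn, a rotation vector about the tool's x, y, z in units of 5 degrees (1.0 is 5 degrees), a list of three; "travel": the shift along the tool's x, y, z in units of 0.3 m (1.0 is 0.3 m), a list of three; "jaw": the closure, from -1 (fully open) to 1 (shut), so that 0 is half open. In form: [{"rot": [ax, ay, az], "travel": [tx, ty, tz], "jaw": jaw}, ...]. A call has 1 to 8 rows; each row shifts and turns the commanded pose from where the row before left it, along the tool's axes as they then stand; what a row does not reach is not made up. A row lasts 1/10 s, in which the tool goes at most 50 mm and 8.59 degrees, less where a joint would pass 70% of its speed; a pose out of reach is approached as far as the arm can. A call with a number of a shift or a turn outside -1 to 1 is refused whole. A call with a gripper value outside its range is refused whole. The fingers move at their own pace and stop on an object; FORCE is the grip in N (left out, the last holds). Time passes only in rows, so rows that do not move let the fingers close. It gives the time, the measured TCP pose, the force and the opening at its end, in the units of the state.
- ctrl.get_state(): the state, without advancing time (a new reading comes with each control period).
- ctrl.get_image(name): name is "side" or "top"; returns the picture (384x512x3 uint8, red, green, blue); there is no depth.
- ctrl.camera_model(name): a dict with "mtx" (3x3 intrinsics, pixels), "extrinsics" (4x4, takes a point from world to camera coordinates). Camera axes: x right, y up, looking along -z (the intrinsics and any distortion apply to the point x, -y, -z); pixel columns grow to the right and rows downward; lengths in m; the calibration is good to about 2 mm. A picture is of the moment at which its call begins. camera_model takes no time and is no camera call.
- ctrl.close_job(): hands the job in, once; it reports no verdict.
The state is a dict: "time": time; "joint_positions": joint angles; "qd": joint speeds; "joint_torque": joint torques, N m; "position": TCP position; "tool_rot": TCP orientation; "ft_force": force on the tool from outside, world axes, zero at the start; "torque": the same for the moment, N m; "grip_width": opening from 0.0 (shut) to 1.0 (fully open).
Only numpy, scipy, OpenCV 4.12 (cv2) and the standard library are available. Lean on these libraries where they do the work, as an engineer would, in place of code of your own. Each camera call takes 0.05 s, during which the arm holds its last target.

### The job

The 100 mm gas cell has been left standing askew on the deck of the photometer. Push it round by its frosted sides, without lifting or tipping it and without touching its two clear end windows, until it stands flush along the dark rail with one window facing the lamp and the other facing the detector, clear of both housings; only then push the lamp's orange shutter tab fully across, away from the robot, to let the light through. Let go, and leave everything else as it lies.

Things in the scene. Friction and masses are not known exactly. Their poses are not given: they have to be found in the camera images.
- bench: the photometer, a white instrument fixed to the table, 560 mm long, 260 mm deep; position and yaw (up to 0.15 rad) vary. Origin on the table (z = 0) below the middle of the light path; x points away from the robot, square to the light path; y along it, from the detector (right end) to the lamp (left end); z up. The light path, marked by a dark line on the deck, runs at x = 0, 61 mm above the table.
- deck_mid (a point): point on the top of the open, flat aluminium deck, 38 mm straight above the origin of bench, same axes. In this frame the deck reaches from x = -157 to +87 mm and y = -142 to +142 mm. A cell that stands flush along the rail has its origin at x = 0, z = 0 here and its y axis along or against this y axis.
- rail_mid (a point): middle of the top front edge of the dark straight rail that stands on the deck, parallel to the light path: 190 mm long (y), 16 mm high, 12 mm thick, its front face (towards the robot) 20 mm beyond the light path (x = +20 mm from deck_mid). Axes of the bench.
- lamp_top (a point): centre of the flat top of the lamp housing, a white box at the left end of the deck, 150 mm deep (x), 127 mm wide (y; its inner face 148 mm from deck_mid) with short fins on its outer end, its top 115 mm above the table. Axes of the bench.
- detector_top (a point): centre of the flat top of the detector housing, a white box like the lamp's at the right end of the deck (inner face 148 mm from deck_mid, top 115 mm above the table). Axes of the bench.
- cell: the gas cell: upright rectangular glass block 40 mm wide (x), 100 mm long (y), 46 mm high, about 0.3 kg. Origin at the centre of its underside, z up. Its long faces (x = +-20 mm) are white frosted glass: push here. Its ends (y = +-50 mm) are the clear windows. It starts loose on the deck, 80 to 100 mm before the light path, its y axis turned 0.6 to 2.54 rad from the bench's y.
- cell_top (a point): centre of the cell's top, 46 mm above its underside. Two blue-capped stubs stand here, 25 mm either side along y, 16 mm across and 16 mm tall. The cell slides on the deck with friction of about 0.6; pushed squarely on a frosted side near one end, it turns about a point some 25 to 30 mm from its middle towards the other end.
- cell_window_a: clear glass window plate forming the cell's whole +y end, 40 x 3 x 46 mm; origin at the middle of the plate's underside, 48.5 mm from the cell's origin. Not to be touched.
- cell_window_b: clear window plate at the cell's -y end, the same otherwise. Not to be touched.
- shutter (a joint): travel of the lamp's slide shutter in m: 0 = shut (dark blade over the lamp's port), 0.036 = fully open at its end stop. It starts 0 to 4 mm open, slides along the bench's +x (away from the robot) against about 2 N of friction, and stays where it is left.
- shutter_tab (a point): centre of the orange shutter tab that stands up at the lamp housing's inner edge and moves with the shutter. It is 10 mm thick along the push (bench x), 18 mm wide (y) and 28 mm high, from 119 to 147 mm above the table. Axes of the bench. Shut, it lies at x = 0, y = 151 mm from the bench's origin.
- spare_cell: a spare gas cell of the same make, only 60 mm long (40 mm wide, 62 mm high), standing on the table on the right, nearer the robot. Not to be used.
- wrench: steel wrench, 170 mm long, lying flat on the table between robot and photometer, right of the middle. Origin at its middle.
- screwdriver: screwdriver with blue handle, 160 mm long, lying flat on the table between robot and photometer, left of the middle. Origin at its middle.
- carton: closed cardboard carton, 100 x 100 mm, 55 mm high, on the table at the left, nearer the robot. Origin under its centre.
- jar: amber glass jar with black cap, 70 mm across, 85 mm high, on the table left of the photometer. Origin under its centre.
- tube_rack: white rack 220 x 70 mm with four grey-capped glass sample tubes, 164 mm high, on the table right of the photometer. Origin under its centre.
- dust_cap: black plastic dust cap, a disc 42 mm across and 12 mm thick, lying loose on top of the detector housing. Origin under its centre.

How it is judged:
By the outcome, as a careful person would: the job done as asked, in the order asked, and still so for the second after the job is handed in, with the robot touching nothing.
It also fails if it takes over 64 s, if anything falls off the work surface, if the arm or the gripper's body presses on something with over 40 N, if the wrist force passes 120 N, or if a joint passes its speed limit or range.

## Working session

There is one attempt and no reset: what is moved stays moved. The work goes in short steps, Python scripts to look and compute and a shell command to move; the robot and the scene stay as the last step left them, time stands still between calls to the robot, and variables do not carry over. Pictures are saved under pics/ and viewed, and the job is handed in when it is done.

```bash
mkdir -p pics; ls; python3 - <<'E'
from bench import ctrl
import cv2,numpy as np
np.set_printoptions(precision=4,suppress=True)
s=ctrl.get_state(); print(s)
for n in("side","top"):
    im=ctrl.get_image(n); cv2.imwrite(f"pics/{n}0.png",im[:,:,::-1]); m=ctrl.camera_model(n); print(n,m)
E
```

```text
pics
{'time': 0.0, 'joint_positions': array([ 1.2651,  0.3218, -0.0701,  1.4517,  0.0226,  1.3708, -0.0569]), 'qd': array([-0.001 , -0.0008, -0.0012,  0.0002, -0.0003,  0.0019, -0.0009]), 'joint_torque': array([  0.0005, -49.1272,  -0.4032, -31.2532,  -0.0639,   0.0434,
         0.0001]), 'position': array([ 0.2041, -0.6165,  0.2214]), 'tool_rot': array([ 2.0489,  0.3325, -2.0498]), 'ft_force': array([-0.3595,  0.4003, -0.1407]), 'torque': array([ 0.0421,  0.0604, -0.0225]), 'grip_width': 0.9994304252428634}
side {'mtx': array([[423.1961,   0.    , 251.2534],
       [  0.    , 423.1961, 183.246 ],
       [  0.    ,   0.    ,   1.    ]]), 'extrinsics': array([[-0.9309, -0.3653,  0.0041,  0.4602],
       [ 0.2826, -0.713 ,  0.6417, -0.2017],
       [-0.2315,  0.5985,  0.767 , -1.5681],
       [ 0.    ,  0.    ,  0.    ,  1.    ]])}
top {'mtx': array([[470.6948,   0.    , 258.8125],
       [  0.    , 470.6948, 192.7735],
       [  0.    ,   0.    ,   1.    ]]), 'extrinsics': array([[-0.0307, -0.9995,  0.0047,  0.007 ],
       [ 0.9981, -0.0304,  0.0527, -0.511 ],
       [-0.0525,  0.0063,  0.9986, -1.4996],
       [ 0.    ,  0.    ,  0.    ,  1.    ]])}
```

```bash
cd pics; python3 - <<'E'
import cv2
for n in("side","top"):
    cv2.imwrite(n+"0b.png",cv2.resize(cv2.imread(n+"0.png"),(800,600),interpolation=cv2.INTER_CUBIC))
E
```

```text
(no output)
```

View pics/top0b.png

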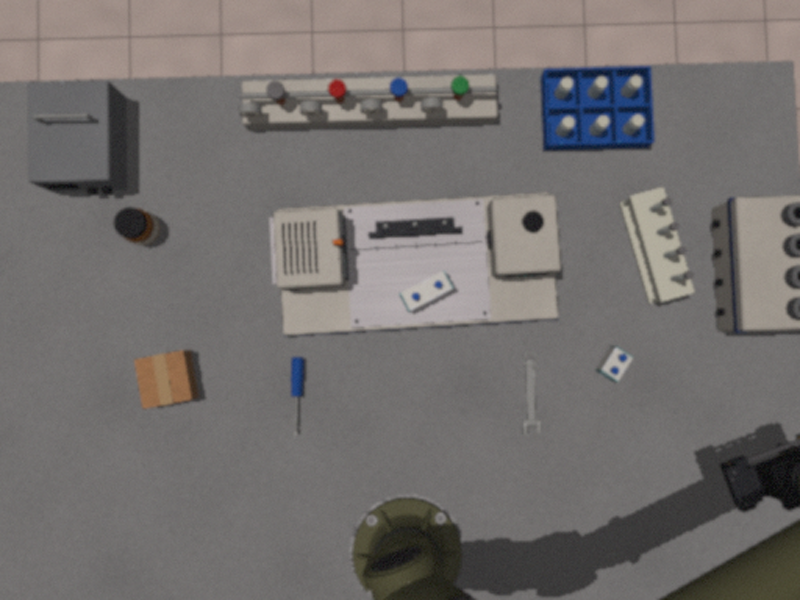

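View pics/side0b.png

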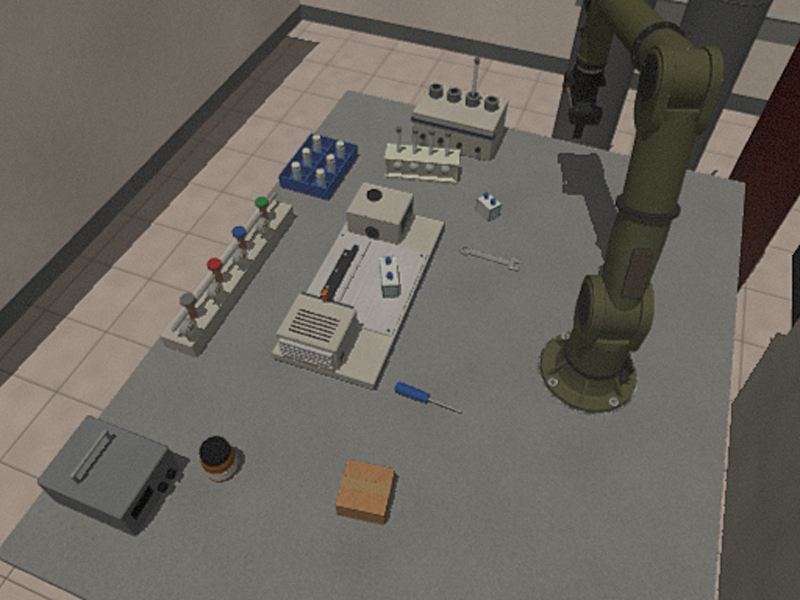

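The top view shows the photometer centred near (418,250) at 800x600. The cell's blue caps are at (417,296) and (438,285), the dark rail at about (415,228) and the orange tab at (338,241). Next I measure these.

```bash
cat > h.py <<'E'
import cv2,numpy as np
from bench import ctrl
np.set_printoptions(precision=4,suppress=True)
def cam(n):
    m=ctrl.camera_model(n); return m["mtx"],m["extrinsics"]
def ray(n,uv):
    K,E=cam(n); R,t=E[:3,:3],E[:3,3]
    p=np.linalg.inv(K)@np.array([uv[0],uv[1],1.]); d=R.T@np.array([p[0],-p[1],-p[2]])
    return -R.T@t,d
def onz(n,uv,z):
    o,d=ray(n,uv); return o+d*(z-o[2])/d[2]
def proj(n,P):
    K,E=cam(n); c=E[:3,:3]@np.asarray(P)+E[:3,3]; p=K@np.array([c[0],-c[1],-c[2]]); return p[:2]/p[2]
def two(a,b):
    (o1,d1),(o2,d2)=ray("top",a),ray("side",b)
    A=np.stack([d1,-d2],1); s=np.linalg.lstsq(A,o2-o1,rcond=None)[0]
    p,q=o1+d1*s[0],o2+d2*s[1]; return (p+q)/2,np.linalg.norm(p-q)
def blobs(im,lo,hi,amin=4):
    h=cv2.cvtColor(im,cv2.COLOR_RGB2HSV); m=cv2.inRange(h,lo,hi)
    n,l,st,c=cv2.connectedComponentsWithStats(m)
    return [(c[i].round(2),st[i]) for i in range(1,n) if st[i][4]>=amin]
E
python3 - <<'E'
from h import *
for n in("top","side"):
    im=cv2.imread(f"pics/{n}0.png")[:,:,::-1].copy()
    print(n,"blue")
    for c,s in blobs(im,(100,120,60),(125,255,255)): print(c,s)
    print("orange")
    for c,s in blobs(im,(4,150,100),(16,255,255)): print(c,s)
    print("dark")
    for c,s in blobs(im,(0,0,0),(180,255,60),40): print(c,s)
im=cv2.imread("pics/top0.png")[115:220,165:370]
cv2.imwrite("pics/topcrop.png",cv2.resize(im,None,fx=3.9,fy=3.9,interpolation=cv2.INTER_CUBIC))
im=cv2.imread("pics/side0.png")[110:260,165:295]
cv2.imwrite("pics/sidecrop.png",cv2.resize(im,None,fx=4,fy=4,interpolation=cv2.INTER_CUBIC))
E
```

```text
top blue
[381.5   69.56] [ 347   43   71   53 2533]
[254.77  55.68] [250  51  11  11  88]
[280.12 181.88] [279 181   3   3   8]
[266.  189.5] [265 188   3   4   8]
[189.93 240.48] [187 229   7  25 163]
[398.12 228.88] [397 228   3   3   8]
[393.12 236.88] [392 236   3   3   8]
orange
[216.2 154.8] [214 153   5   4  15]
dark
[70.25 99.09] [  23   54   65   72 1249]
[383.55  94.05] [354  93  61   3 114]
[468.12 173.53] [466 129   6  85 129]
[ 84.5  142.96] [ 74 133  24  21 347]
[340.68 141.53] [335 136  12  12 115]
[220.19 155.51] [218 140   4  33  57]
[265.87 146.06] [238 140  57  12 384]
[102.4  151.43] [ 96 146  11  11  42]
[126.45 247.9 ] [123 240   7  15  40]
[367.28 339.97] [ 230  272  282  112 7874]
[471.82 361.02] [423 333  89  51 988]
side blue
[203.18 108.08] [179  87  49  40 425]
[219.75 111.5 ] [219 110   3   4   4]
[310.5 124. ] [310 123   2   3   6]
[315.14 128.14] [314 127   3   4   7]
[152.26 147.67] [149 145   8   6  39]
[248.  165.8] [247 164   3   4  10]
[249.   175.29] [248 174   3   3   7]
[262.78 250.62] [253 245  22  12 134]
orange
[207.4 186.8] [206 185   4   4  10]
dark
[408.34  96.63] [  352     0   142   254 12141]
[ 87.08 116.76] [   0    3  196  213 2582]
[492.79 106.53] [ 467   25   45  161 3518]
[475.08  69.38] [466  66  19   7  40]
[290.17  82.36] [263  76  54  14  90]
[222.45 104.29] [217  95  13  20  42]
[239.  124.3] [235 121   9   7  53]
[259.75 138.67] [257 129   7  20  48]
[237.59 148.3 ] [234 145   8   8  46]
[217.28 173.58] [209 157  20  36 233]
[509.  182.8] [507 157   5  53 231]
[ 60.85 293.22] [ 47 277  27  32  74]
[139.7  289.28] [128 279  28  24 369]
[ 98.22 314.66] [ 77 288  44  55 890]
[249.49 318.97] [246 303   8  32  61]
```

View pics/topcrop.png

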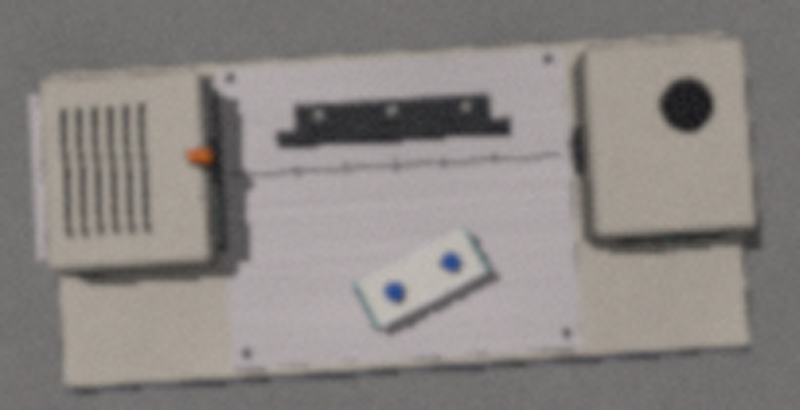

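View pics/sidecrop.png

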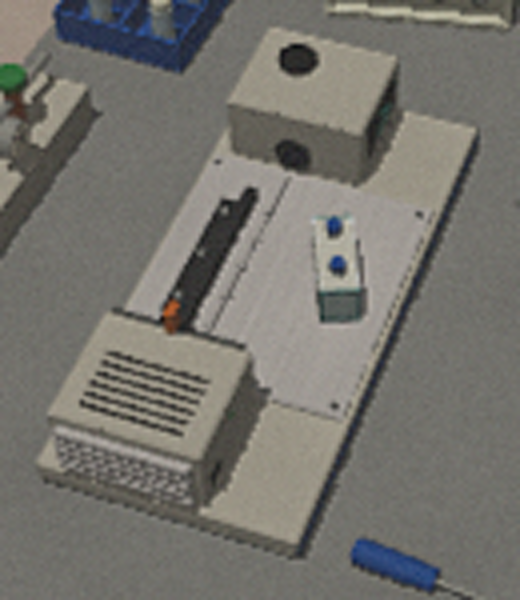

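The crops are clear. The rail's front edge runs from (279,147) to (510,133) in the top crop, the light-path line from (245,174) to (560,154), and the cell lies tilted with its left end nearer the robot.

```bash
python3 - <<'E'
from h import *
cr=lambda x,y:((x-1.45)/3.9+165,(y-1.45)/3.9+115)
sc=lambda x,y:((x-1.5)/4+165,(y-1.5)/4+110)
def show(nm,a,b,z,f=cr,n="top"):
    A,B=onz(n,f(*a),z),onz(n,f(*b),z); d=A-B
    print(nm,A,B,"len",np.linalg.norm(d),"mid",(A+B)/2,"yaw",np.arctan2(-d[0],d[1]))
show("rail front",(279,147),(510,133),.054)
show("path",(245,174),(560,154),.038)
show("screws far",(230,78),(547,59),.038)
show("screws near",(247,353),(566,333),.038)
show("near edge",(67,388),(748,345),.0)
show("lamp inner top",(202,72),(212,263),.115)
show("lamp front top",(60,268),(212,263),.115)
show("det inner top",(583,50),(599,238),.115)
show("det far top",(583,50),(740,38),.115)
show("det front top",(599,238),(752,229),.115)
show("lamp far top",(45,78),(202,72),.115)
show("side path",(211,333),(290,180),.038,sc,"side")
show("side rail front",(178,325),(256,195),.054,sc,"side")
print("tab top",onz("top",(216.2,154.8),.147)); print("tab 2view",two((216.2,154.8),(207.4,186.8)))
P1=two((280.12,181.88),(248,165.8));P2=two((266,189.5),(249,175.29)); print(P1,P2)
for z in(.095,.1): print(onz("top",(280.12,181.88),z),onz("top",(266,189.5),z),onz("side",(248,165.8),z),onz("side",(249,175.3),z))
E
```

```text
rail front [0.6382 0.0588 0.054 ] [ 0.644  -0.1277  0.054 ] len 0.1865639745835321 mid [ 0.6411 -0.0344  0.054 ] yaw 0.030881896676172745
path [0.6192 0.0877 0.038 ] [ 0.6279 -0.1692  0.038 ] len 0.257055541458131 mid [ 0.6235 -0.0407  0.038 ] yaw 0.03366603496871861
screws far [0.6983 0.0978 0.038 ] [ 0.7062 -0.1614  0.038 ] len 0.25932554814725317 mid [ 0.7022 -0.0318  0.038 ] yaw 0.03052036269662495
screws near [0.4736 0.09   0.038 ] [ 0.4819 -0.1688  0.038 ] len 0.2589627028481699 mid [ 0.4777 -0.0394  0.038 ] yaw 0.03209059738793323
near edge [0.4502 0.2422 0.    ] [ 0.4686 -0.3241  0.    ] len 0.5666007239461844 mid [ 0.4594 -0.0409  0.    ] yaw 0.03243332927381086
lamp inner top [0.6898 0.1143 0.115 ] [0.5414 0.1105 0.115 ] len 0.14839574576015194 mid [0.6156 0.1124 0.115 ] yaw -1.544877693762396
lamp front top [0.5411 0.2274 0.115 ] [0.5414 0.1105 0.115 ] len 0.11690109524349397 mid [0.5413 0.1689 0.115 ] yaw 0.002659016626400947
det inner top [ 0.6982 -0.1812  0.115 ] [ 0.5517 -0.1881  0.115 ] len 0.14661606606057379 mid [ 0.6249 -0.1846  0.115 ] yaw -1.5234077623729727
det 
[... 459 characters left out ...]
0.1702  0.038 ] len 0.21913246791045252 mid [ 0.6215 -0.0607  0.038 ] yaw 0.03583544728900544
side rail front [0.6452 0.0628 0.054 ] [ 0.6436 -0.1234  0.054 ] len 0.1862754710450321 mid [ 0.6444 -0.0303  0.054 ] yaw -0.008694473871442268
tab top [0.6196 0.114  0.147 ]
tab 2view (array([0.62  , 0.1141, 0.148 ]), np.float64(0.0010868362302034662))
(array([ 0.5374, -0.0736,  0.1024]), np.float64(6.196082787685745e-05)) (array([ 0.5158, -0.0301,  0.1014]), np.float64(0.00035254594618130806))
[ 0.5379 -0.074   0.095 ] [ 0.516  -0.0303  0.095 ] [ 0.5399 -0.0798  0.095 ] [ 0.518  -0.0352  0.095 ]
[ 0.5376 -0.0738  0.1   ] [ 0.5157 -0.0302  0.1   ] [ 0.5382 -0.0756  0.1   ] [ 0.5164 -0.0312  0.1   ]
```

```bash
cat >> h.py <<'E'
from scipy.spatial.transform import Rotation as Ro
O=np.array([.6228,-.0366,0]); PSI=.032
B=Ro.from_euler('z',PSI).as_matrix()
def b2w(p): return O+B@np.asarray(p,float)
def w2b(p): return B.T@(np.asarray(p)-O)
def plan(pb,flip=1):
    """target TCP in bench coords, tool down, jaw along bench y: needed rotvec (5deg units), then shift (0.3m units) in new axes"""
    s=ctrl.get_state(); R=Ro.from_rotvec(s["tool_rot"]).as_matrix()
    x=np.array([0,0,-1.]); y=flip*B[:,1]; T=np.stack([x,y,np.cross(x,y)],1)
    r=Ro.from_matrix(R.T@T).as_rotvec()/np.radians(5)
    d=b2w(pb)-s["position"]
    print("t",s["time"],"bench pos",w2b(s["position"]),"F",B.T@s["ft_force"],"w",s["grip_width"])
    print("rot",r,"shift tool(new axes)",T.T@d/.3,"(cur axes)",R.T@d/.3); return
E
python3 - <<'E'
from h import *
s=ctrl.get_state();print(Ro.from_rotvec(s["tool_rot"]).as_matrix())
plan([-.165,-.013,.22]);plan([-.165,-.013,.22],-1)
# cell in bench frame
for p in([.5375,-.0739,.1],[.5158,-.0302,.1]): print(w2b(p))
E
```

```text
[[-0.0007  0.3144 -0.9493]
 [ 0.0016 -0.9493 -0.3144]
 [-1.     -0.0017  0.0001]]
t 0.1 bench pos [-0.437  -0.5663  0.2216] F [-0.1569  0.3694  0.2612] w 0.9990938474009442
rot [-32.7022  -0.0282   0.006 ] shift tool(new axes) [0.0052 1.8443 0.9068] (cur axes) [ 0.0077 -1.5111 -1.393 ]
t 0.1 bench pos [-0.437  -0.5663  0.2216] F [-0.1569  0.3694  0.2612] w 0.9990938474009442
rot [3.2977 0.0042 0.0196] shift tool(new axes) [ 0.0052 -1.8443 -0.9068] (cur axes) [ 0.0077 -1.5111 -1.393 ]
[-0.0864 -0.0346  0.1   ]
[-0.1067  0.0098  0.1   ]
```

```bash
python3 -m jog '[{"rot":[0.82,0,0],"travel":[0,-0.05,-0.14],"jaw":0.3},{"rot":[0.82,0,0],"travel":[0,-0.05,-0.14],"jaw":0.3},{"rot":[0.82,0,0],"travel":[0,-0.05,-0.14],"jaw":0.3},{"rot":[0.84,0,0],"travel":[0,-0.05,-0.14],"jaw":0.3},{"rot":[0,0,0],"travel":[0,-0.15,-0.03],"jaw":0.3},{"rot":[0,0,0],"travel":[0,-0.15,-0.03],"jaw":0.3},{"rot":[0,0,0],"travel":[0,-0.15,-0.03],"jaw":0.3},{"rot":[0,0,0],"travel":[0,-0.15,-0.03],"jaw":0.3}]' 20; python3 -c "
from h import *
plan([-.175,-.013,.22],-1)"
```

```text
time: 0.9
position: [0.3856, -0.3401, 0.222]
tool_rot: [2.205, 0.036, -2.206]
ft_force: [1.5, -0.2, 0.3]
grip_width: 0.389
t 0.9 bench pos [-0.2468 -0.2958  0.222 ] F [ 1.4851 -0.2897  0.2512] w 0.38856711305162867
rot [-0.0006  0.0077  0.005 ] shift tool(new axes) [ 0.0067 -0.9426 -0.2393] (cur axes) [ 0.0069 -0.9427 -0.2392]
```

```bash
python3 -m jog '[{"rot":[0,0,0],"travel":[0,-0.16,-0.04],"jaw":0.3},{"rot":[0,0,0],"travel":[0,-0.16,-0.04],"jaw":0.3},{"rot":[0,0,0],"travel":[0,-0.16,-0.04],"jaw":0.3},{"rot":[0,0,0],"travel":[0,-0.16,-0.04],"jaw":0.3},{"rot":[0,0,0],"travel":[0,-0.16,-0.04],"jaw":0.3},{"rot":[0,0,0],"travel":[0,-0.14,-0.03],"jaw":0.3},{"rot":[0,0,0],"travel":[0,0,0],"jaw":0.3},{"rot":[0,0,0],"travel":[0,0,0],"jaw":0.3}]'; python3 -c "
from h import *
plan([-.165,-.013,.055],-1)"
```

```text
time: 1.7
position: [0.4455, -0.0576, 0.2224]
tool_rot: [2.203, 0.037, -2.204]
ft_force: [-1.0, -0.8, 0.0]
grip_width: 0.351
t 1.7 bench pos [-0.1779 -0.0153  0.2224] F [-1.0206 -0.7815  0.0394] w 0.3509267345865883
rot [ 0.028   0.0053 -0.0105] shift tool(new axes) [ 0.5579 -0.0077 -0.043 ] (cur axes) [ 0.5579 -0.0081 -0.0433]
```

```bash
python3 -m jog '[{"rot":[0,0,0],"travel":[0.12,0,0],"jaw":0.3},{"rot":[0,0,0],"travel":[0.12,0,0],"jaw":0.3},{"rot":[0,0,0],"travel":[0.12,0,0],"jaw":0.3},{"rot":[0,0,0],"travel":[0.12,0,0],"jaw":0.3},{"rot":[0,0,0],"travel":[0.06,0,0],"jaw":0.3},{"rot":[0,0,0],"travel":[0.03,0,0],"jaw":0.3},{"rot":[0,0,0],"travel":[0,0,0],"jaw":0.3}]'; python3 - <<'E'
from h import *
plan([-.145,-.013,.048],-1)
for n in("top","side"):
    im=ctrl.get_image(n)
    im=im[115:220,165:370] if n=="top" else im[110:260,165:295]
    cv2.imwrite(f"pics/{n}1.png",cv2.resize(im,None,fx=3.9,fy=3.9,interpolation=cv2.INTER_CUBIC)[:,:,::-1])
E
```

```text
time: 2.4
position: [0.4445, -0.0593, 0.0504]
tool_rot: [2.204, 0.033, -2.21]
ft_force: [0.3, 0.5, 0.1]
grip_width: 0.351
t 2.4 bench pos [-0.1789 -0.017   0.0504] F [0.3237 0.4563 0.0781] w 0.35070214020434937
rot [-0.0262  0.0301  0.0074] shift tool(new axes) [ 0.0081 -0.0133 -0.113 ] (cur axes) [ 0.0078 -0.0136 -0.113 ]
```

View pics/top1.png

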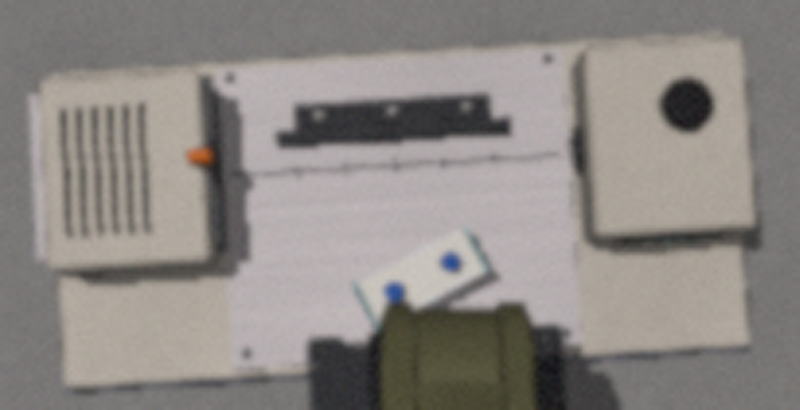

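View pics/side1.png

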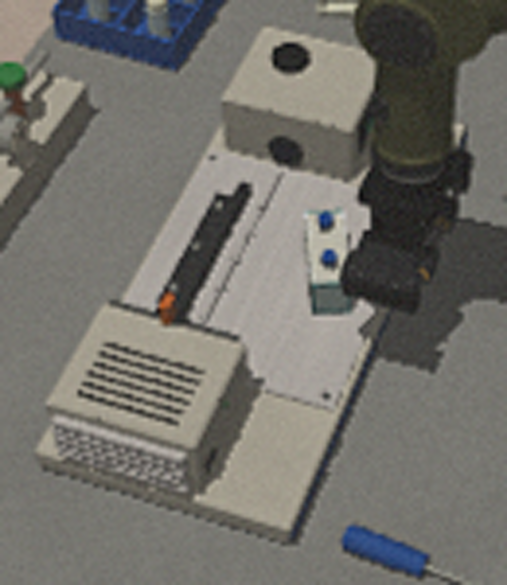

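Both views agree. The fingers stand before the cell and the body is clear, with the cap at (395,291) still unmoved. I start pushing.

```bash
python3 -m jog '[{"rot":[0,0,0],"travel":[0,-0.01,-0.06],"jaw":0.3},{"rot":[0,0,0],"travel":[0.005,0,-0.05],"jaw":0.3},{"rot":[0,0,0],"travel":[0,0,-0.02],"jaw":0.3},{"rot":[0,0,0],"travel":[0,0,-0.02],"jaw":0.3},{"rot":[0,0,0],"travel":[0,0,-0.02],"jaw":0.3},{"rot":[0,0,0],"travel":[0,0,-0.02],"jaw":0.3},{"rot":[0,0,0],"travel":[0,0,-0.02],"jaw":0.3},{"rot":[0,0,0],"travel":[0,0,0],"jaw":0.3}]'; python3 - <<'E'
from h import *
plan([-.0295,-.013,.048],-1)
for n in("top","side"):
    im=ctrl.get_image(n)
    im=im[115:220,165:370] if n=="top" else im[110:260,165:295]
    cv2.imwrite(f"pics/{n}2.png",cv2.resize(im,None,fx=3.9,fy=3.9,interpolation=cv2.INTER_CUBIC)[:,:,::-1])
E
```

```text
time: 3.3
position: [0.5096, -0.0532, 0.0502]
tool_rot: [2.207, 0.035, -2.204]
ft_force: [-0.2, -0.7, 0.4]
grip_width: 0.346
t 3.3 bench pos [-0.1137 -0.013   0.0502] F [-0.2346 -0.7021  0.4406] w 0.34610296700751364
rot [ 0.0001 -0.0146  0.0003] shift tool(new axes) [ 0.0072  0.0002 -0.2806] (cur axes) [ 0.0076  0.0002 -0.2806]
```

View pics/top2.png

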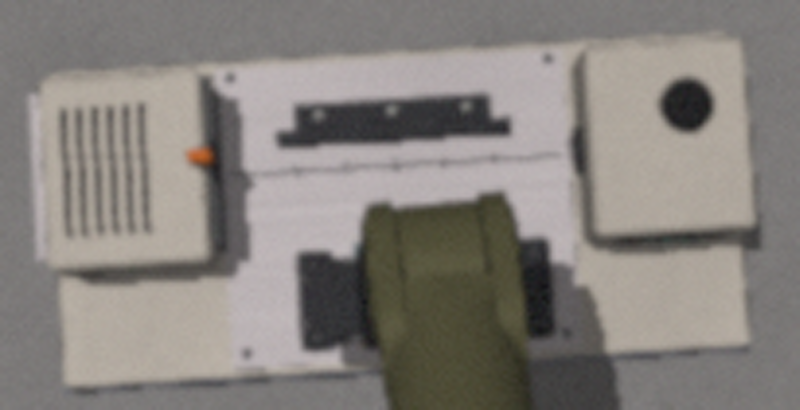

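View pics/side2.png

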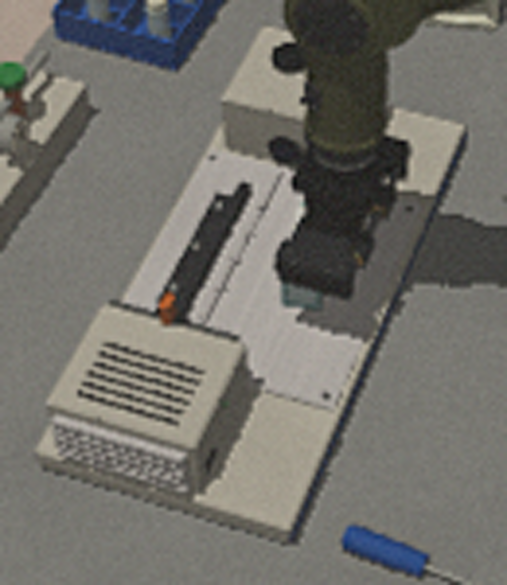

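The arm hides the cell in both views, with only one window visible at (303,290) in the side crop. I carry on at a steady pace.

```bash
python3 -m jog '[{"rot":[0,0,0],"travel":[0,0,-0.03],"jaw":0.3},{"rot":[0,0,0],"travel":[0,0,-0.03],"jaw":0.3},{"rot":[0,0,0],"travel":[0,0,-0.03],"jaw":0.3},{"rot":[0,0,0],"travel":[0,0,-0.03],"jaw":0.3},{"rot":[0,0,0],"travel":[0,0,-0.03],"jaw":0.3},{"rot":[0,0,0],"travel":[0,0,-0.03],"jaw":0.3},{"rot":[0,0,0],"travel":[0,0,-0.03],"jaw":0.3},{"rot":[0,0,0],"travel":[0,0,-0.02],"jaw":0.3}]'; python3 -c "
from h import *
plan([-.0295,-.013,.048],-1)"
```

```text
time: 4.2
position: [0.5785, -0.0509, 0.05]
tool_rot: [2.206, 0.035, -2.205]
ft_force: [-4.8, -0.6, 4.5]
grip_width: 0.352
t 4.2 bench pos [-0.0447 -0.0129  0.05  ] F [-4.8297 -0.4148  4.4892] w 0.3518363636893938
rot [-0.0025 -0.0055  0.0014] shift tool(new axes) [ 0.0066  0.0002 -0.0506] (cur axes) [ 0.0066  0.0002 -0.0506]
```

```bash
python3 -m jog '[{"rot":[0,0,0],"travel":[0,0,-0.01],"jaw":0.3},{"rot":[0,0,0],"travel":[0,0,-0.01],"jaw":0.3},{"rot":[0,0,0],"travel":[0,0,0],"jaw":0.3}]'; python3 -c "
from h import *
plan([-.0295,-.013,.048],-1)"
```

```text
time: 4.5
position: [0.5841, -0.0507, 0.05]
tool_rot: [2.206, 0.035, -2.204]
ft_force: [-1.4, 0.6, 0.1]
grip_width: 0.349
t 4.5 bench pos [-0.0392 -0.0129  0.05  ] F [-1.3437  0.6511  0.0606] w 0.3493300569261772
rot [-0.0014 -0.0104  0.0011] shift tool(new axes) [ 0.0066  0.0004 -0.0322] (cur axes) [ 0.0067  0.0004 -0.0322]
```

```bash
python3 -m jog '[{"rot":[0,0,0],"travel":[0,0,-0.008],"jaw":0.3},{"rot":[0,0,0],"travel":[0,0,-0.008],"jaw":0.3},{"rot":[0,0,0],"travel":[0,0,-0.006],"jaw":0.3},{"rot":[0,0,0],"travel":[0,0,0],"jaw":0.3}]'; python3 -c "
from h import *
plan([-.0295,-.013,.048],-1)"
```

```text
time: 4.9
position: [0.5906, -0.0506, 0.05]
tool_rot: [2.206, 0.035, -2.204]
ft_force: [-0.7, 0.5, 0.2]
grip_width: 0.345
t 4.9 bench pos [-0.0326 -0.013   0.05  ] F [-0.6406  0.5197  0.1608] w 0.3454020890872632
rot [-0.0023 -0.0098  0.0004] shift tool(new axes) [ 0.0066  0.0001 -0.0104] (cur axes) [ 0.0066  0.0001 -0.0104]
```

```bash
python3 -m jog '[{"rot":[0,0,0],"travel":[0,0,-0.005],"jaw":0.3},{"rot":[0,0,0],"travel":[0,0,0],"jaw":0.3}]'; python3 -c "
from h import *
plan([-.0295,-.013,.048],-1)"
```

```text
time: 5.1
position: [0.5914, -0.0506, 0.05]
tool_rot: [2.205, 0.035, -2.206]
ft_force: [-3.5, 0.1, 2.0]
grip_width: 0.35
t 5.1 bench pos [-0.0318 -0.013   0.05  ] F [-3.5103  0.2477  1.9579] w 0.3504264384331403
rot [-0.0003  0.0057 -0.0024] shift tool(new axes) [ 0.0067 -0.     -0.0076] (cur axes) [ 0.0067 -0.     -0.0076]
```

```bash
python3 -m jog '[{"rot":[0,0,0],"travel":[0,0,-0.005],"jaw":0.3},{"rot":[0,0,0],"travel":[0,0,0],"jaw":0.3}]'; python3 -m jog '[{"rot":[0,0,0],"travel":[0,0,-0.004],"jaw":0.3},{"rot":[0,0,0],"travel":[0,0,0],"jaw":0.3}]'; python3 -c "
from h import *
plan([-.0295,-.013,.048],-1)"
```

```text
time: 5.3
position: [0.5914, -0.0506, 0.05]
tool_rot: [2.201, 0.035, -2.209]
ft_force: [-8.0, -0.2, 5.3]
grip_width: 0.349
time: 5.5
position: [0.5914, -0.0507, 0.05]
tool_rot: [2.198, 0.034, -2.212]
ft_force: [-12.0, -0.0, 9.0]
grip_width: 0.353
t 5.5 bench pos [-0.0318 -0.0131  0.05  ] F [-12.0302   0.3842   9.0188] w 0.3534658309933618
rot [-0.0019  0.0739 -0.0082] shift tool(new axes) [ 0.0067 -0.0002 -0.0078] (cur axes) [ 0.0066 -0.0002 -0.0078]
```

The tool has stopped and the force has built to 12 N, so the cell is seated on the rail. I back off and look.

```bash
python3 -m jog '[{"rot":[0,0,0],"travel":[0,0,0.007],"jaw":0.3},{"rot":[0,0,0],"travel":[0,0,0.01],"jaw":0.3},{"rot":[0,0,0],"travel":[0,0,0.05],"jaw":0.3},{"rot":[0,0,0],"travel":[0,0,0.12],"jaw":0.3},{"rot":[0,0,0],"travel":[0,0,0.12],"jaw":0.3},{"rot":[0,0,0],"travel":[-0.15,0,0.08],"jaw":0.3},{"rot":[0,0,0],"travel":[-0.15,0,0],"jaw":0.3},{"rot":[0,0,0],"travel":[-0.15,0,0],"jaw":1}]'; python3 - <<'E'
from h import *
plan([-.06,.151,.2],-1)
for n in("top","side"):
    im=ctrl.get_image(n); cv2.imwrite(f"pics/{n}3full.png",im[:,:,::-1])
    im=im[115:220,165:370] if n=="top" else im[110:260,165:295]
    cv2.imwrite(f"pics/{n}3.png",cv2.resize(im,None,fx=3.9,fy=3.9,interpolation=cv2.INTER_CUBIC)[:,:,::-1])
E
```

```text
time: 6.3
position: [0.4788, -0.0542, 0.1861]
tool_rot: [2.208, 0.034, -2.202]
ft_force: [1.0, 0.1, -0.0]
grip_width: 0.316
t 6.3 bench pos [-0.1445 -0.013   0.1861] F [ 1.0189  0.0649 -0.0063] w 0.3164738087861767
rot [-0.0018 -0.0303 -0.0147] shift tool(new axes) [-0.0465 -0.5467 -0.2817] (cur axes) [-0.0464 -0.5466 -0.2817]
```

View pics/top3.png

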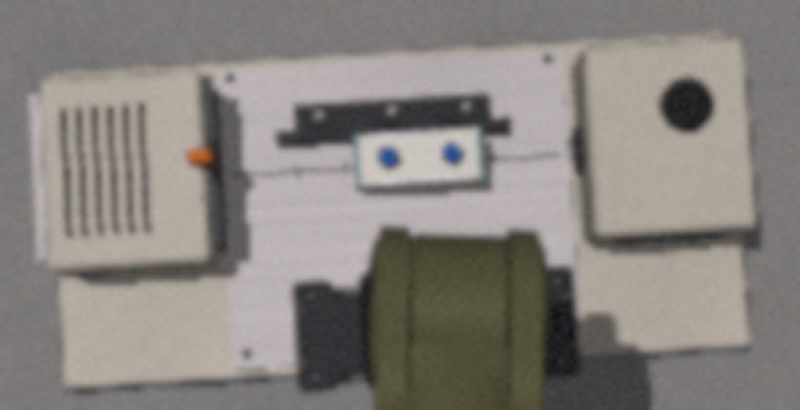

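View pics/side3.png

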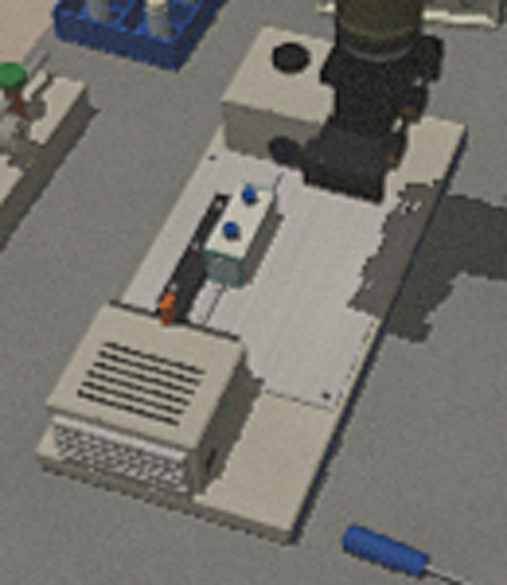

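The cell now stands along the rail, with caps at (388,157) and (453,154) in the top crop. I check this numerically and estimate the tab position again.

```bash
python3 - <<'E'
from h import *
top=cv2.imread("pics/top3full.png")[:,:,::-1].copy(); side=cv2.imread("pics/side3full.png")[:,:,::-1].copy()
def caps(im,x0,x1,y0,y1,n):
    # saturation-weighted centroids of the two caps
    h=cv2.cvtColor(im,cv2.COLOR_RGB2HSV)
    m=cv2.inRange(h,(100,90,50),(125,255,255)); k,l,st,c=cv2.connectedComponentsWithStats(m)
    return [c[i] for i in range(1,k) if st[i][4]>=4 and x0<c[i][0]<x1 and y0<c[i][1]<y1]
a=caps(top,240,300,140,200,"top"); b=caps(side,215,245,145,185,"side"); print(a,b)
a.sort(key=lambda p:p[0]); b.sort(key=lambda p:-p[1])
P=[]
for u,v in zip(a,b):
    p,e=two(u,v); P.append(onz("top",u,.098)); print(w2b(p),e,"top@z98",w2b(P[-1]),"side",w2b(onz("side",v,.098)))
d=w2b(P[0])-w2b(P[1]); print("rel yaw",np.arctan2(-d[0],d[1]))
# edges of cell top (crop coords) near & far at z=84
cr=lambda x,y:((x-1.45)/3.9+165,(y-1.45)/3.9+115)
for q in((357,136),(482,127),(360,188),(484,181)): print(w2b(onz("top",cr(*q),.084)))
for n,im in(("top",top),("side",side)): print(blobs(im,(4,150,100),(16,255,255)))
E
```

```text
[array([264.1818, 154.8182]), array([280.4545, 153.8182])] [array([228.1111, 159.3333]), array([223.6364, 168.4545])]
[-0.0009  0.0086  0.0995] 4.0503361405507126e-05 top@z98 [-0.0007  0.0086  0.098 ] side [-0.0003  0.0074  0.098 ]
[-0.0007 -0.0408  0.1018] 0.0010286984834924375 top@z98 [-0.0007 -0.0411  0.098 ] side [ 0.0012 -0.0439  0.098 ]
rel yaw -0.00034074376719496816
[0.0191 0.0318 0.084 ]
[ 0.0201 -0.0672  0.084 ]
[-0.0222  0.0321  0.084 ]
[-0.0227 -0.0659  0.084 ]
[(array([216.31, 154.69]), array([214, 153,   5,   4,  16], dtype=int32))]
[(array([207.29, 187.36]), array([206, 185,   4,   7,  14], dtype=int32)), (array([129.75, 297.  ]), array([129, 296,   3,   3,   4], dtype=int32)), (array([135.88, 299.12]), array([133, 299,   7,   2,   8], dtype=int32))]
```

Flush: the measured offset is about -0.7 mm, relative yaw about 0 and y about -16 mm. Next is the shutter, with the jaws shut.

```bash
python3 -m jog '[{"rot":[0,0,0],"travel":[-0.05,-0.12,0],"jaw":1},{"rot":[0,0,0],"travel":[0,-0.14,-0.06],"jaw":1},{"rot":[0,0,0],"travel":[0,-0.14,-0.08],"jaw":1},{"rot":[0,0,0],"travel":[0,-0.14,-0.07],"jaw":1},{"rot":[0,0,0],"travel":[0,0,0],"jaw":1},{"rot":[0,0,0],"travel":[0,0,0],"jaw":1}]'; python3 -c "
from h import *
plan([-.05,.151,.126],-1)"
```

```text
time: 7.0
position: [0.5369, 0.1115, 0.1985]
tool_rot: [2.205, 0.04, -2.204]
ft_force: [0.5, -0.8, -0.4]
grip_width: 0.005
t 7.0 bench pos [-0.0812  0.1508  0.1985] F [ 0.4555 -0.8288 -0.4335] w 0.004597119953541047
rot [ 0.0365 -0.0027  0.0146] shift tool(new axes) [ 0.2417 -0.0008 -0.1038] (cur axes) [ 0.2417 -0.0002 -0.1038]
```

```bash
python3 -m jog '[{"rot":[0,0,0],"travel":[0.08,0,-0.04],"jaw":1},{"rot":[0,0,0],"travel":[0.08,0,-0.03],"jaw":1},{"rot":[0,0,0],"travel":[0.05,0,-0.03],"jaw":1},{"rot":[0,0,0],"travel":[0.03,0,0],"jaw":1},{"rot":[0,0,0],"travel":[0,0,0],"jaw":1}]'; python3 - <<'E'
from h import *
plan([.021,.151,.126],-1)
for n in("top","side"):
    im=ctrl.get_image(n)
    im=im[115:220,165:370] if n=="top" else im[110:260,165:295]
    cv2.imwrite(f"pics/{n}4.png",cv2.resize(im,None,fx=3.9,fy=3.9,interpolation=cv2.INTER_CUBIC)[:,:,::-1])
E
```

```text
time: 7.5
position: [0.5655, 0.1093, 0.1257]
tool_rot: [2.203, 0.033, -2.209]
ft_force: [0.6, 0.5, 1.0]
grip_width: 0.001
t 7.5 bench pos [-0.0527  0.1476  0.1257] F [0.6113 0.4778 0.9577] w 0.0005923271202245506
rot [-0.0206  0.0292 -0.0075] shift tool(new axes) [-0.0009 -0.0113 -0.2455] (cur axes) [-0.0015 -0.0117 -0.2455]
```

View pics/side4.png

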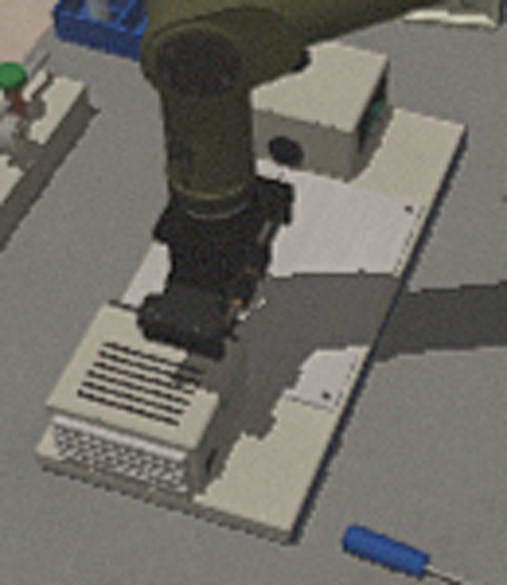

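The fingers are over the lamp's inner edge, before the tab, and clear of the housing. I push forward.

```bash
python3 -m jog '[{"rot":[0,0,0],"travel":[0,-0.01,-0.05],"jaw":1},{"rot":[0,0,0],"travel":[0,0,-0.04],"jaw":1},{"rot":[0,0,0],"travel":[0,0,-0.03],"jaw":1},{"rot":[0,0,0],"travel":[0,0,-0.03],"jaw":1},{"rot":[0,0,0],"travel":[0,0,-0.03],"jaw":1},{"rot":[0,0,0],"travel":[0,0,-0.03],"jaw":1},{"rot":[0,0,0],"travel":[0,0,-0.01],"jaw":1},{"rot":[0,0,0],"travel":[0,0,0],"jaw":1}]'; python3 -c "
from h import *
plan([.021,.151,.126],-1)"
```

```text
time: 8.4
position: [0.6331, 0.1159, 0.1269]
tool_rot: [2.206, 0.035, -2.205]
ft_force: [0.9, 0.3, -0.3]
grip_width: 0.004
t 8.4 bench pos [0.0151 0.1521 0.1269] F [ 0.9084  0.2666 -0.3259] w 0.0037778749747328813
rot [-0.0033 -0.0066  0.0044] shift tool(new axes) [ 0.003   0.0037 -0.0195] (cur axes) [ 0.003   0.0036 -0.0195]
```

```bash
python3 -m jog '[{"rot":[0,0,0],"travel":[0,0,-0.006],"jaw":1},{"rot":[0,0,0],"travel":[0,0,-0.006],"jaw":1},{"rot":[0,0,0],"travel":[0,0,0],"jaw":1}]'; python3 -c "
from h import *
plan([.021,.151,.126],-1)"
```

```text
time: 8.7
position: [0.6357, 0.1161, 0.1269]
tool_rot: [2.205, 0.035, -2.206]
ft_force: [-1.2, -0.0, 0.3]
grip_width: 0.005
t 8.7 bench pos [0.0178 0.1522 0.1269] F [-1.1583 -0.0004  0.3353] w 0.00496079882018069
rot [-0.0001  0.0065 -0.0003] shift tool(new axes) [ 0.0031  0.0039 -0.0107] (cur axes) [ 0.003   0.0039 -0.0107]
```

```bash
for i in 1 2; do :; done; python3 -m jog '[{"rot":[0,0,0],"travel":[0,0,-0.005],"jaw":1},{"rot":[0,0,0],"travel":[0,0,0],"jaw":1}]'; python3 -m jog '[{"rot":[0,0,0],"travel":[0,0,-0.005],"jaw":1},{"rot":[0,0,0],"travel":[0,0,0],"jaw":1}]';  python3 -c "
from h import *
plan([.021,.151,.126],-1)"
```

```text
time: 8.9
position: [0.637, 0.1161, 0.1269]
tool_rot: [2.204, 0.035, -2.206]
ft_force: [-2.5, -0.6, -0.9]
grip_width: 0.001
time: 9.1
position: [0.6371, 0.1161, 0.1269]
tool_rot: [2.2, 0.035, -2.209]
ft_force: [-6.6, 0.3, 3.3]
grip_width: 0.005
t 9.1 bench pos [0.0192 0.1522 0.1269] F [-6.6182  0.5548  3.3153] w 0.004501883081605874
rot [ 0.0028  0.0482 -0.008 ] shift tool(new axes) [ 0.003  0.004 -0.006] (cur axes) [ 0.003  0.004 -0.006]
```

```bash
python3 -m jog '[{"rot":[0,0,0],"travel":[0,0,-0.006],"jaw":1},{"rot":[0,0,0],"travel":[0,0,0],"jaw":1}]'; python3 -m jog '[{"rot":[0,0,0],"travel":[0,0,0.009],"jaw":1},{"rot":[0,0,0],"travel":[0,0,0.02],"jaw":1},{"rot":[0,0,0],"travel":[0,0,0.1],"jaw":1},{"rot":[0,0,0],"travel":[-0.08,0,0.1],"jaw":1},{"rot":[0,0,0],"travel":[-0.1,0,0.1],"jaw":1},{"rot":[0,0,0],"travel":[-0.12,0.05,0.1],"jaw":1},{"rot":[0,0,0],"travel":[0,0.1,0.05],"jaw":1},{"rot":[0,0,0],"travel":[0,0,0],"jaw":1}]'; python3 - <<'E'
from h import *
plan([.021,.151,.126],-1)
top,side=ctrl.get_image("top"),ctrl.get_image("side")
for n,im in(("top",top),("side",side)):
    cv2.imwrite(f"pics/{n}5.png",cv2.resize(im,(800,600),interpolation=cv2.INTER_CUBIC)[:,:,::-1])
    for nm,lo,hi in(("or",(4,150,100),(16,255,255)),("bl",(100,90,50),(125,255,255))):
        print(n,nm,[c for c,s in blobs(im,lo,hi) if 195<c[0]<290 and 125<c[1]<200])
E
```

```text
time: 9.3
position: [0.6372, 0.1162, 0.1269]
tool_rot: [2.195, 0.034, -2.213]
ft_force: [-12.1, -0.7, 6.3]
grip_width: 0.003
time: 10.1
position: [0.4988, 0.0619, 0.2188]
tool_rot: [2.211, 0.023, -2.201]
ft_force: [0.2, 0.4, -0.1]
grip_width: 0.009
t 10.1 bench pos [-0.1208  0.1024  0.2188] F [ 0.1711  0.415  -0.0997] w 0.008721182649894242
rot [-0.0696 -0.0525 -0.0627] shift tool(new axes) [ 0.3094 -0.1621 -0.4726] (cur axes) [ 0.3107 -0.1666 -0.4702]
top or [array([215.59, 143.76])]
top bl [array([264.18, 154.82]), array([280.46, 153.85])]
side or [array([198.92, 185.62])]
side bl [array([228.2, 159.5])]
```

View pics/top5.png

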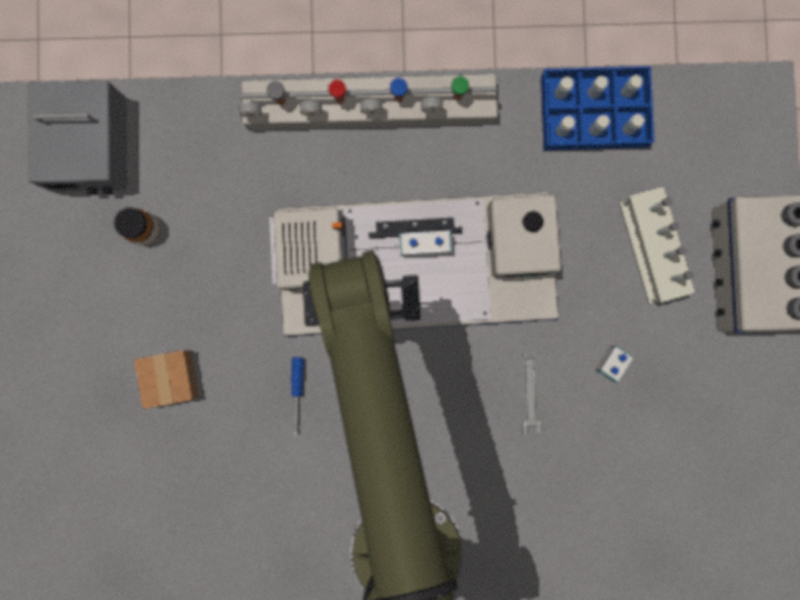

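View pics/side5.png

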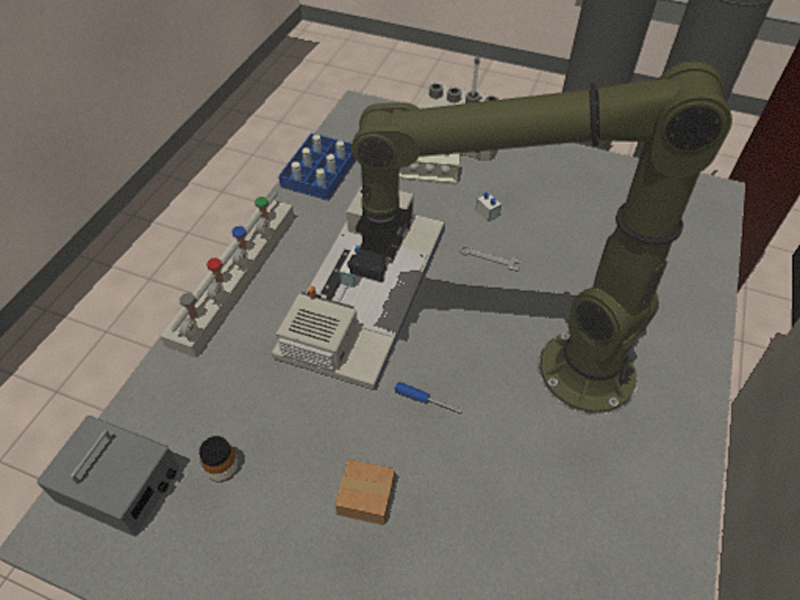

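The tab has moved from row 154.7 to row 143.8 in the top image, and the caps have not moved. I check the tab's travel.

```bash
python3 - <<'E'
from h import *
for a,b in(((216.31,154.69),(207.3,186.9)),((215.59,143.76),(198.92,185.62))):
    p,e=two(a,b); print(w2b(p),e,w2b(onz("top",a,.147)))
E
```

```text
[0.0025 0.1505 0.147 ] 0.001214492796434528 [0.0019 0.1503 0.147 ]
[0.0359 0.1512 0.1413] 0.001195083440075326 [0.0344 0.1506 0.147 ]
```

```bash
python3 -c "
from bench import ctrl
print(ctrl.close_job())"
```

```text
the job is handed in; nothing more can be done
None
```

The job is handed in at about 10 s on the robot's clock. The cell stands flush along the rail, and the shutter was pushed open after that.

**Cell:** I pushed it round by its near frosted side with two spread fingers, then pressed it against the rail until it stopped at 12 N. The images put it about 0.7 mm short of the light path, which is within the calibration error. It is in line with the rail to within a milliradian and about 16 mm towards the detector, so both housings are well clear. Its caps were in the same place after the shutter push.

**Shutter:** I pushed the tab with the closed fingers until it stopped dead at 12 N. The images put it at 34.4 to 35.9 mm, against the 36 mm stop. The gripper was then raised well clear.

**What did not match or could not be seen:**
- **Starting angle:** the cell measured about 0.43 rad, outside the stated 0.6 to 2.54; I went by the measurement.
- **Final tool positions:** both pushes stopped about 2 mm short of where I had reckoned. Both stops were firm, so I put this down to finger width and calibration.
- **The push itself:** the arm hid the cell for most of it, so I judged that part by force and by the result. I planned the finger positions to stay off the windows and saw no sign of contact.

In the last pictures everything else looked unmoved, though I only measured the cell and the tab.

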